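# Centre the wobbly pastry cup on its display stand

## Robot

A 6-joint arm with a two-finger parallel gripper is mounted at the origin on the work surface. World frame = base frame: x ahead of the robot, y to its left, z up, the work surface at z = 0. Lengths are in m, angles in rad, forces in N, time in s.
With the tool pointing down it reaches from about 0.425 to 0.95 m from the base axis. Payload 3.5 kg.
Tool frame: the origin (TCP) lies between the finger pads; the fingertips stand 14 mm ahead of it and the grasp point (between the pads) lies 5 mm behind it (ctrl.tip_extent is the distance from the TCP to the fingertips, in m); x points along the fingers, z is the direction in which the jaws open and shut, and the axes are right-handed (so a half turn about x gives the same grasp; the last joint's range is limited). The gripper opens to 85 mm and grips with 20 to 120 N. Pads are 22 mm wide; open, the fingers measure 114 mm over their backs; the gripper's body (76 mm by 85 mm) begins 54 mm behind the grasp point. The pads swing forward as they close: fully open they stand 13 mm farther back than shut.
Start: joints at [-1.371, 0.286, 1.577, -0, 1.279, -0.15], TCP at [0.231, -0.634, 0.245] pointing down, gripper open.
Joint ranges: [-2.77, 2.77], [-0.9, 2.22], [0.21, 2.48], [-1.53, 4.67], [0.24, 2.81], [-2.84, 2.84]. Speed limits (rad/s): [2.79, 2.79, 3.14, 3.14, 3.14, 3.14].

## Interface

Orientations are given as a unit quaternion [x, y, z, w].
In Python, from plant import ctrl gives the robot as it stands.
- The arm moves only by the tool move_arm, never from a script. Its argument "commands" is one flat list of numbers, 4 for each row, row after row: the shift along the tool's x, y, z in units of 25 mm (1.0 is 25 mm), then the turn about the tool's x in units of 5 degrees (1.0 is 5 degrees). A call has 1 to 20 rows; each row shifts and turns the commanded pose from where the row before left it, along the tool's axes as they then stand; what a row does not reach is not made up. A row lasts 1/8 s, in which the tool goes at most 62.5 mm and 10.7 degrees, less where a joint would pass 70% of its speed; a pose out of reach is approached as far as the arm can. A call is refused whole if a number of a shift passes 1 or a number of a turn 1, either way. A call with a gripper value outside its range is refused whole. "jaw" is the finger opening in mm, from 0 to 85.4, set as the call begins (left out, the last holds). The fingers move at their own pace and stop on an object; "force" is the grip in N (left out, the last holds). Time passes only in rows, so rows that do not move let the fingers close. It gives the time, the measured TCP pose, the force and the opening at its end, in the units of the state.
- ctrl.get_state(): the state, without advancing time (a new reading comes with each control period).
- ctrl.read_camera(name): name is "side" or "top"; returns the picture (384x512x3 uint8, red, green, blue); there is no depth.
- ctrl.get_calibration(name): a dict with "camera_matrix" (3x3 intrinsics, pixels), "camera_from_world" (4x4, takes a point from world to camera coordinates). Camera axes: x right, y down, z forward; pixel columns grow to the right and rows downward; lengths in m; the calibration is good to about 2 mm. A picture is of the moment at which its call begins. get_calibration takes no time and is no camera call.
- ctrl.sign_off(): hands the job in, once; it reports no verdict.
The state is a dict: "time": time; "qpos": joint angles; "dq": joint speeds; "joint_efforts": joint torques, N m; "eef_pos": TCP position; "tcp_rot": TCP orientation; "contact_force": force on the tool from outside, world axes, zero at the start; "wrist_torque": the same for the moment, N m; "opening": opening from 0.0 (shut) to 1.0 (fully open).
Only numpy, scipy, OpenCV 4.12 (cv2) and the standard library are available. Lean on these libraries where they do the work, as an engineer would, in place of code of your own. Each camera call takes 0.05 s, during which the arm holds its last target.

## Task

Two little footed pastry cups stand on round wooden display stands on the counter; one has been left well off-centre. With light taps or pushes of the fingertips, centre that cup on top of its stand so that its cover will go over it, keeping it standing: do not pinch, lift, tip or shove it hard. Leave the stands, the other cup and everything else where they are.

Things in the scene. Friction and masses are not known exactly. Their poses are not given: they have to be found in the camera images.
- cup_a: The off-centre cup: white, footed, with a brown bun, one rigid top-heavy body, 58 mm tall, 0.10-0.19 kg. Widest at its round foot: 48 mm across from 2 to 10 mm above its underside, resting on the middle 34 mm; slides if pushed at the foot, tips if pushed at the bun. Then a 14 mm stem; from 23 mm up a bowl and bun, at most 37 mm across. Origin: centre of underside. Starts 18-33 mm off-centre, any direction.
- stand_a: The stand under cup_a, brown wood, loose, 1.2 kg, left or right on the counter: flat round top plate without rim, 124 mm across, 14 mm thick, upper face 90 mm above the counter, on a 32 mm stem and a round foot 110 mm across. Origin: centre of the foot's underside, on the stand's axis; z up. Its yaw means nothing.
- cup_b: The other pastry cup, identical to cup_a, already centred on its stand (leave alone). Origin: centre of its underside.
- stand_b: The other display stand, identical to stand_a, on the other side of the counter. Origin: centre of the foot's underside, on the counter.
- cover: Clear bell-shaped cover, 100 mm across, 129 mm tall with its knob, standing on the counter beyond the stands (leave alone). Origin: centre of its underside.
- shaker: Sugar shaker, glass with steel cap, 39 mm across, 66 mm tall, on the counter between the two stands (leave alone). Origin: centre of its underside.
- mug: White mug, 80 mm across plus handle, 90 mm tall, beyond the stands to the right (leave alone). Origin: centre of its underside.
- spoon: Steel spoon lying flat on the counter before the stands, about 0.2 m long (leave alone).
- bowl: White bowl, 120 mm across, 50 mm tall, beyond the stands to the left (leave alone). Origin: centre of its underside.
- saucers: Stack of white saucers, 120 mm across, 48 mm tall, on the right of the counter (leave alone). Origin: centre of its underside.
Not all that is in view belongs to the job. What is shaped like the cup_a but green is not meant.

How it is judged:
By the outcome, as a careful person would: the job done as asked, in the order asked, and still so for the second after the job is handed in, with the robot touching nothing.
It also fails if it takes over 32 s, if anything falls off the work surface, if the arm or the gripper's body presses on something with over 40 N, if the wrist force passes 120 N, or if a joint passes its speed limit or range.

## Working session

There is one attempt and no reset: what is moved stays moved. The work goes in short steps, Python scripts to look and compute and a tool call to move; the robot and the scene stay as the last step left them, time stands still between calls to the robot, and variables do not carry over. Pictures are saved under pics/ and viewed, and the job is handed in when it is done.

Besides the shell and the picture viewer there is one more tool, called after ">>>" as a command line: name --argument value ..., lists and objects as JSON in quotes. move_arm: Moves the arm, as the interface text tells. Its arguments: {"type":"object","properties":{"commands":{"type":"array"},"jaw":{"type":"number"},"force":{"type":"number"}},"required":["commands"]}

```bash
mkdir -p pics; ls; python3 - <<'E'
from plant import ctrl
import cv2
for n in ("top","side"):
    im=ctrl.read_camera(n); cv2.imwrite(f"pics/{n}0.png",im[:,:,::-1])
    c=ctrl.get_calibration(n); print(n,c["camera_matrix"],c["camera_from_world"])
s=ctrl.get_state(); print(s, ctrl.tip_extent)
E
```

```text
pics
top [[459.38832375   0.         261.17863159]
 [  0.         459.38832375 193.6559499 ]
 [  0.           0.           1.        ]] [[-8.57386577e-03 -9.99962574e-01  1.15761168e-03 -6.86638595e-02]
 [-9.85376763e-01  8.25178333e-03 -1.70189724e-01  5.43253928e-01]
 [ 1.70173802e-01 -2.59986750e-03 -9.85410634e-01  1.25150474e+00]
 [ 0.00000000e+00  0.00000000e+00  0.00000000e+00  1.00000000e+00]]
side [[431.41064008   0.         244.32863315]
 [  0.         431.41064008 194.98468077]
 [  0.           0.           1.        ]] [[-0.71870503 -0.69519868  0.0127231   0.32904967]
 [-0.51815124  0.52328983 -0.67652572  0.40737336]
 [ 0.46366192 -0.49281493 -0.73630909  0.75100286]
 [ 0.          0.          0.          1.        ]]
{'time': 0.1, 'qpos': array([-1.37098351e+00,  2.87096868e-01,  1.57803014e+00, -2.29000093e-05,
        1.27862472e+00, -1.49983380e-01]), 'dq': array([ 0.00062782, -0.00185602, -0.00481106,  0.00108971,  0.00047703,
        0.00151405]), 'joint_efforts': array([ 9.30795832e-04, -4.07298160e+01, -2.93698454e+01, -1.28195820e-04,
        3.41523373e-03,  9.05354426e-06]), 'eef_pos': array([ 0.2312458 , -0.63354653,  0.24407253]), 'tcp_rot': array([ 0.40588663,  0.57993543, -0.40484555,  0.57881865]), 'contact_force': array([0.10886639, 0.48144653, 0.19433846]), 'wrist_torque': array([ 0.04954561, -0.03171445, -0.0120083 ]), 'opening': 1.0021248698289302} 0.014
```

View pics/top0.png

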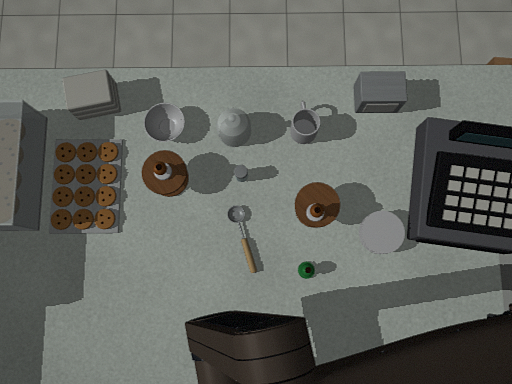

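View pics/side0.png

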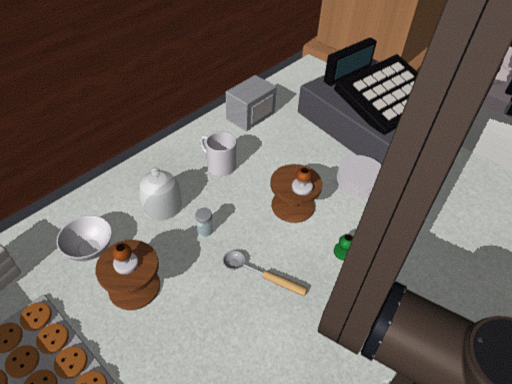

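The top view shows a brown stand on the left at about (165,172) and one on the right at about (317,205), each with a cup. The green decoy is at (307,270). Next I'll enlarge the two stands to tell which cup is off-centre.

```bash
cat > h.py <<'E'
import numpy as np, cv2
from plant import ctrl
def ray(n,uv,z):
    c=ctrl.get_calibration(n);K=c["camera_matrix"];T=c["camera_from_world"];R=T[:3,:3];o=-R.T@T[:3,3]
    d=R.T@np.linalg.solve(K,np.array([uv[0],uv[1],1.]));return o+d*(z-o[2])/d[2]
def proj(n,p):
    c=ctrl.get_calibration(n);q=c["camera_matrix"]@(c["camera_from_world"]@np.append(p,1))[:3];return q[:2]/q[2]
E
python3 - <<'E'
import cv2,numpy as np
t=cv2.imread('pics/top0.png');s=cv2.imread('pics/side0.png')
def crop(im,x,y,r=32,f=9): return cv2.resize(im[y-r:y+r,x-r:x+r],(380,290) if 0 else (290,290),interpolation=cv2.INTER_CUBIC)
o=np.vstack([np.hstack([crop(t,165,172),crop(t,317,205)]),np.hstack([crop(s,130,270,40),crop(s,297,190,40)])])
cv2.imwrite('pics/crop0.png',o)
E
```

```text
(no output)
```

View pics/crop0.png

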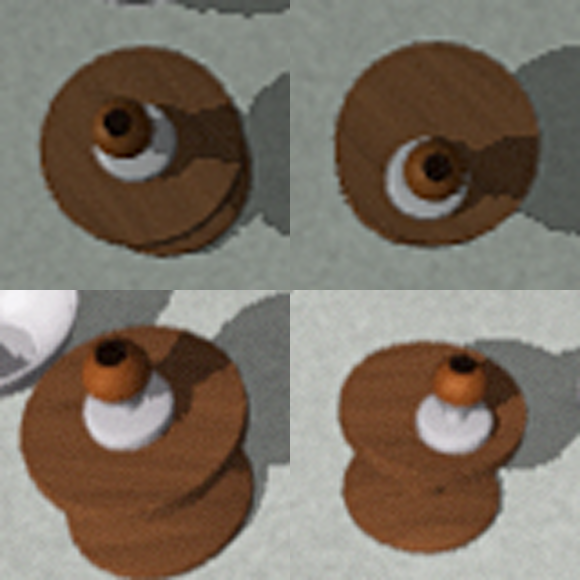

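Right stand (317,205): its cup's foot is well below and left of the plate centre. The left cup is centred, so cup_a is on the right. Now I'll measure plate and foot in both views.

```bash
cat > meas.py <<'E'
from h import *
from scipy.optimize import least_squares
def circ(P,r):
    f=least_squares(lambda c:np.hypot(P[:,0]-c[0],P[:,1]-c[1])-r,P.mean(0),loss='soft_l1',f_scale=.001)
    return f.x,np.hypot(P[:,0]-f.x[0],P[:,1]-f.x[1])-r
def measure(n,im,box,tag,dbg=True):
    # im RGB ; box x0,y0,x1,y1
    x0,y0,x1,y1=box
    k=4;c=cv2.resize(im[y0:y1,x0:x1],None,fx=k,fy=k,interpolation=cv2.INTER_CUBIC)
    hsv=cv2.cvtColor(c,cv2.COLOR_RGB2HSV).astype(int)
    brown=((hsv[...,1]>85)&((hsv[...,0]<22)|(hsv[...,0]>170))).astype(np.uint8)
    n_,lab,st,_=cv2.connectedComponentsWithStats(brown); b=(lab==1+np.argmax(st[1:,4])).astype(np.uint8)
    cs,_=cv2.findContours(b,cv2.RETR_EXTERNAL,cv2.CHAIN_APPROX_NONE)
    full=max(cs,key=cv2.contourArea)
    topm=np.zeros_like(b);cv2.drawContours(topm,[full],-1,1,-1)
    white=((hsv[...,1]<70)&(hsv[...,2]>110)&(cv2.erode(topm,np.ones((9,9)))>0)).astype(np.uint8)
    n_,lab,st,_=cv2.connectedComponentsWithStats(white); w=(lab==1+np.argmax(st[1:,4])).astype(np.uint8)
    cw=max(cv2.findContours(w,cv2.RETR_EXTERNAL,cv2.CHAIN_APPROX_NONE)[0],key=cv2.contourArea)
    px=lambda q:((q[:,0,:]+.5)/k-.5+[x0,y0])
    F=px(full);W=px(cw)
    if dbg:
        d=c[:,:,::-1].copy();cv2.drawContours(d,[full],-1,(0,255,0),1);cv2.drawContours(d,[cw],-1,(255,0,0),1)
        cv2.imwrite(f'pics/{tag}.png',d)
    return F,W
def fit(n,P,z,r,keep=0.003):
    Q=np.array([ray(n,p,z)[:2] for p in P])
    c,res=circ(Q,r)
    for _ in range(6):
        g=np.abs(res)<keep
        c,_=circ(Q[g],r); res=np.hypot(Q[:,0]-c[0],Q[:,1]-c[1])-r
    g=np.abs(res)<keep
    return c,g.mean(),np.sqrt((res[g]**2).mean())
E
python3 - <<'E'
from meas import *
for n,bx in (("top",{"R":(285,172,350,240),"L":(132,140,200,205)}),("side",{"R":(260,155,330,230),"L":(85,228,170,318)})):
    im=cv2.imread(f'pics/{n}0.png')[:,:,::-1].copy()
    for s,b in bx.items():
        F,W=measure(n,im,b,f"m_{n}_{s}")
        # plate: upper face at .09
        print(n,s,"plate",fit(n,F,.09,.062),"foot",fit(n,W,.098,.024), fit(n,W,.094,.024))
c=ctrl.get_calibration
E
python3 - <<'E'
import cv2,numpy as np
o=[cv2.resize(cv2.imread(f'pics/m_{n}_{s}.png'),(300,300)) for n in('top','side') for s in 'LR']
cv2.imwrite('pics/mm.png',np.vstack([np.hstack(o[:2]),np.hstack(o[2:])])[:600])
E
```

```text
top R plate (array([ 0.50411183, -0.22387003]), np.float64(1.0), np.float64(0.0013663912812663596)) foot (array([ 0.48305857, -0.21681225]), np.float64(0.6111111111111112), np.float64(0.000846623957284922)) (array([ 0.48353039, -0.21721408]), np.float64(0.6111111111111112), np.float64(0.0008019782130972786))
top L plate (array([0.59786512, 0.19393001]), np.float64(0.739961759082218), np.float64(0.001237870173918957)) foot (array([0.6007448 , 0.19803437]), np.float64(0.5915492957746479), np.float64(0.000542984430310387)) (array([0.60157105, 0.19895612]), np.float64(0.5985915492957746), np.float64(0.0006229240386857227))
side R plate (array([ 0.49736694, -0.21645222]), np.float64(0.2100456621004566), np.float64(0.001376132189582152)) foot (array([ 0.47980139, -0.21189144]), np.float64(0.6919642857142857), np.float64(0.001100543537983141)) (array([ 0.48187884, -0.21499237]), np.float64(0.6741071428571429), np.float64(0.0010355774371276253))Traceback (most recent call last):
  File "<stdin>", line 7, in <module>
  File "meas.py", line 26, in fit
    Q=np.array([ray(n,p,z)[:2] for p in P])
                ~~~^^^^^^^
  File "h.py", line 4, in ray
    c=ctrl.get_calibration(n);K=c["camera_matrix"];T=c["camera_from_world"];R=T[:3,:3];o=-R.T@T[:3,3]
ValueError: time passes only in moves, steps and waits
```

View pics/mm.png

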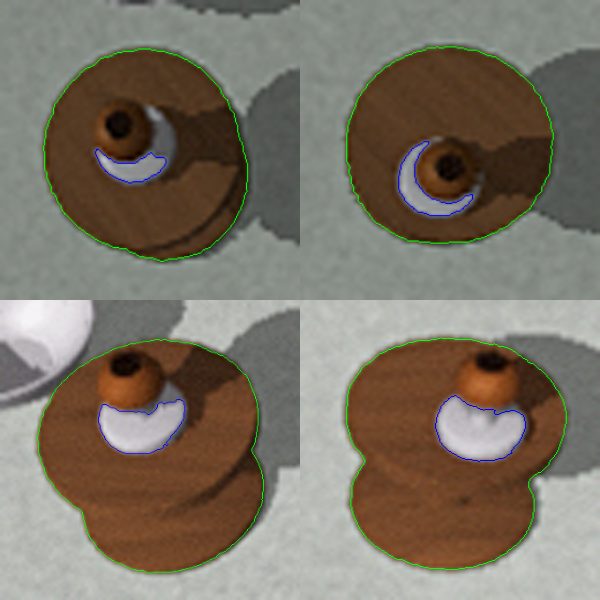

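```bash
sed -i 's/^def ray(n,uv,z):/_C={n:ctrl.get_calibration(n) for n in ("top","side")}\ndef ray(n,uv,z):/; s/c=ctrl.get_calibration(n)/c=_C[n]/' h.py
python3 - <<'E'
from meas import *
for n in _C if 0 else ("top","side"):
    import h
    T=h._C[n]["camera_from_world"];print(n,"cam",-T[:3,:3].T@T[:3,3])
    im=cv2.imread(f'pics/{n}0.png')[:,:,::-1].copy()
    for s,b in {"top":{"R":(285,172,350,240),"L":(132,140,200,205)},"side":{"R":(260,155,330,230),"L":(85,228,170,318)}}[n].items():
        F,W=measure(n,im,b,f"m_{n}_{s}",False)
        if n=="side": F=F[F[:,1]<({"R":182,"L":262}[s])]
        else:
            # only far half from stand foot visible side
            pass
        print(n,s,"plate",fit(n,F,.09,.062),"foot",fit(n,W,.096,.024))
E
```

```text
top cam [ 0.32174776 -0.06989036  1.3257818 ]
top R plate (array([ 0.50411183, -0.22387003]), np.float64(1.0), np.float64(0.0013663912812663596)) foot (array([ 0.48329441, -0.21701307]), np.float64(0.6111111111111112), np.float64(0.0008241801589076671))
top L plate (array([0.59786512, 0.19393001]), np.float64(0.739961759082218), np.float64(0.001237870173918957)) foot (array([0.60116375, 0.1985116 ]), np.float64(0.5985915492957746), np.float64(0.0006271559299562204))
side cam [0.09935924 0.38568597 0.82438225]
side R plate (array([ 0.50323605, -0.2226327 ]), np.float64(1.0), np.float64(0.000756470303637587)) foot (array([ 0.4808474 , -0.21344351]), np.float64(0.6830357142857143), np.float64(0.0010693225793996907))
side L plate (array([0.59840834, 0.19724789]), np.float64(1.0), np.float64(0.0006377481399727653)) foot (array([0.59926136, 0.1989161 ]), np.float64(0.7056603773584905), np.float64(0.0010839707107843978))
```

Both views agree: stand_a axis ≈ (0.504,-0.223) and cup_a ≈ (0.482,-0.2155), about 23 mm off, so within the stated 18–33 mm. The plan is to nudge the foot from the robot side with two slightly open fingertips. They cradle the round foot, tips about 5 mm above the plate.

```bash
cat >> h.py <<'E'
from scipy.spatial.transform import Rotation as Ro
def plan(target,dirxy=None,turn=None):
    s=ctrl.get_state();R=Ro.from_quat(s["tcp_rot"]).as_matrix();p=s["eef_pos"]
    print("t",s["time"],"p",p.round(4),"R",R.round(3).tolist(),"F",s["contact_force"].round(2),"open",s["opening"],"q",s["qpos"].round(2))
    if dirxy is not None:
        d=np.array([*dirxy,0]);d/=np.linalg.norm(d)
        a=np.degrees(np.arctan2(d@R[:,2],d@R[:,1]));print("turn deg to get +y along d",a,"or -y",a-180*np.sign(a))
        if turn is not None: R=R@Ro.from_euler('x',np.radians(turn)).as_matrix()
    print("shift units in (turned) tool axes",(R.T@(np.array(target)-p)/.025).round(3))
E
python3 - <<'E'
from h import *
d=np.array([.5036-.482,-.2232+.2155]);print(np.linalg.norm(d));u=d/np.linalg.norm(d);print(u)
c=np.array([.482,-.2155]);s=c-u*.042;print(s)
plan([*s,.215],u)
E
```

```text
0.022931419493786312
[ 0.94193907 -0.33578384]
[ 0.44243856 -0.20139708]
t 0.1 p [ 0.2312 -0.6335  0.2441] R [[-0.0, 0.939, 0.343], [0.002, 0.343, -0.939], [-1.0, 0.0, -0.002]] F [0.11 0.48 0.19] open 1.0021248698289302 q [-1.37  0.29  1.58 -0.    1.28 -0.15]
turn deg to get +y along d 39.662375245978154 or -y -140.33762475402185
shift units in (turned) tool axes [  1.196  13.86  -13.341]
```

>>> move_arm --commands '[0,0,0,1,0,0,0,1,0,0,0,1,0,0,0,1,0,0,0,1,0,0,0,1,0,0,0,1,0,0,0,0.93,0,0,0,0]' --jaw 24

```text
time: 1.23
eef_pos: [0.2313, -0.6338, 0.2446]
tcp_rot: [0.578, 0.408, -0.577, 0.407]
contact_force: [-0.8, -0.1, -0.3]
opening: 0.282
```

```bash
python3 - <<'E'
from h import *
plan([.4424,-.2014,.20],[.942,-.336]); print(ctrl.tip_extent)
E
```

```text
t 1.225 p [ 0.2313 -0.6338  0.2446] R [[-0.0, 0.942, -0.335], [0.001, -0.335, -0.942], [-1.0, -0.001, -0.001]] F [-0.8  -0.11 -0.29] open 0.2815751633763844 q [-1.37  0.29  1.58 -0.    1.28  0.54]
turn deg to get +y along d 0.0739548300764574 or -y -179.92604516992355
shift units in (turned) tool axes [  1.803   2.17  -19.122]
0.014
```

>>> move_arm --commands '[0,0.11,-0.96,0,0,0.11,-0.96,0,0,0.11,-0.96,0,0,0.11,-0.96,0,0,0.11,-0.96,0,0,0.11,-0.96,0,0,0.11,-0.96,0,0,0.11,-0.96,0,0,0.11,-0.96,0,0,0.11,-0.96,0,0,0.11,-0.96,0,0,0.11,-0.96,0,0,0.11,-0.96,0,0,0.11,-0.96,0,0,0.11,-0.96,0,0,0.11,-0.96,0,0,0.11,-0.96,0,0,0.11,-0.96,0,0,0.11,-0.96,0,0,0.11,-0.9,0]'

```text
time: 3.72
eef_pos: [0.4441, -0.2002, 0.2454]
tcp_rot: [0.578, 0.408, -0.578, 0.408]
contact_force: [-0.9, 0.2, 0.3]
opening: 0.283
```

```bash
python3 - <<'E'
from h import *
plan([.4424,-.2014,.20],[.942,-.336])
for n in ("top","side"):
    im=ctrl.read_camera(n); cv2.imwrite(f"pics/{n}1.png",im[:,:,::-1])
a=cv2.imread('pics/side1.png')[90:290,180:430];b=cv2.imread('pics/top1.png')[140:300,220:420]
cv2.imwrite('pics/c1.png',np.hstack([cv2.resize(a,(400,320)),cv2.resize(b,(400,320))]))
E
```

```text
t 3.725 p [ 0.4441 -0.2002  0.2454] R [[0.0, 0.942, -0.335], [-0.0, -0.335, -0.942], [-1.0, 0.0, 0.0]] F [-0.92  0.25  0.33] open 0.2829463034247089 q [-0.63 -0.14  2.03  0.    1.25  1.28]
turn deg to get +y along d 0.0378186449193051 or -y -179.9621813550807
shift units in (turned) tool axes [ 1.815 -0.048  0.066]
```

View pics/c1.png

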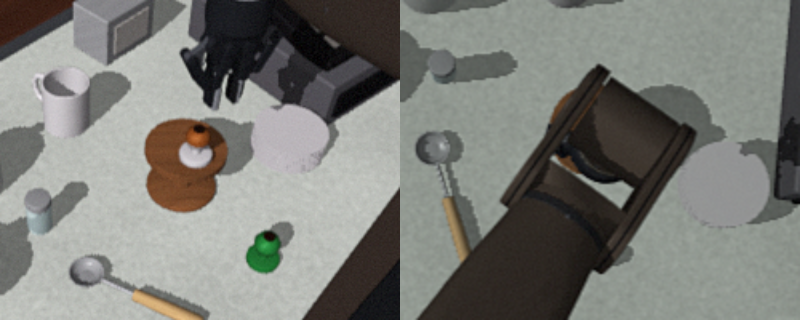

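>>> move_arm --commands '[0.7,-0.1,0.066,0,0.7,0,0,0,0.7,0,0,0,0.7,0,0,0,0.7,0,0,0,0.7,0,0,0,0.5,0,0,0,0.3,0,0,0,0.2,0,0,0,0,0,0,0]'

```text
time: 5.08
eef_pos: [0.4409, -0.2025, 0.1153]
tcp_rot: [-0.578, -0.408, 0.578, -0.408]
contact_force: [-0.8, 0.5, 0.4]
opening: 0.28
```

```bash
cat > look.py <<'E'
from h import *
import sys
k=sys.argv[1]
plan([.4424,-.2014,.109],[.942,-.336])
im=ctrl.read_camera("side"); cv2.imwrite(f"pics/side{k}.png",im[:,:,::-1])
a=im[140:240,230:355,::-1];cv2.imwrite(f'pics/c{k}.png',cv2.resize(a,(750,600),interpolation=cv2.INTER_CUBIC))
E
python3 look.py 2
```

```text
t 5.075 p [ 0.4409 -0.2025  0.1153] R [[-0.0, 0.942, -0.336], [-0.0, -0.336, -0.942], [-1.0, -0.0, 0.0]] F [-0.77  0.51  0.44] open 0.2804396218661045 q [-0.64  0.02  2.14 -0.    0.99  1.27]
turn deg to get +y along d 0.025663065422277465 or -y -179.97433693457774
shift units in (turned) tool axes [ 0.251  0.042 -0.064]
```

View pics/c2.png

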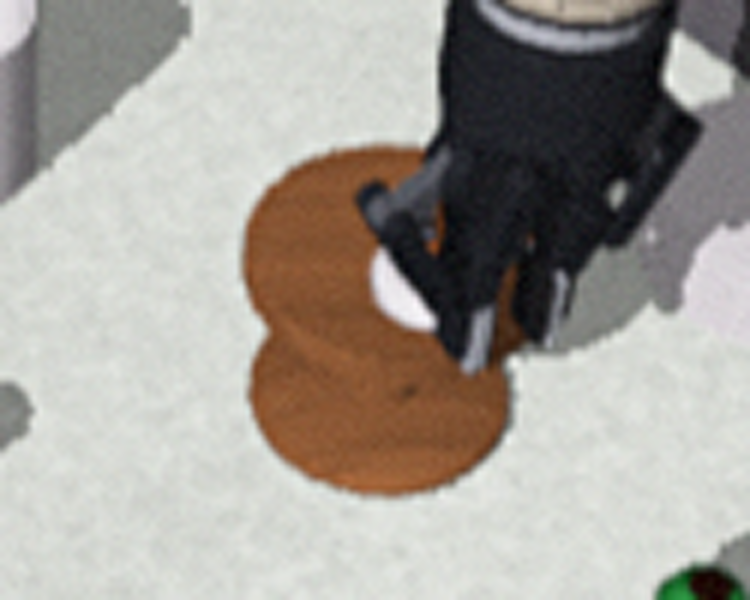

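The side view shows the fingers straddling behind the cup's foot without touching. The tip of the near finger is at crop (470,372), which is image (308.3,202). I'll check tip height against its projection.

```bash
python3 - <<'E'
from h import *
s=ctrl.get_state();R=Ro.from_quat(s["tcp_rot"]).as_matrix();p=s["eef_pos"]
for tx in (.014,.010,.018):
  for y in (-.011,.011):
    for z in (-.0125,-.027,.0125,.027):
      u=proj("side",p+R@[tx,y,z]); print(tx,y,z,"crop",((u-[230,140])*6).round(0))
E
```

```text
0.014 -0.011 -0.0125 crop [481. 371.]
0.014 -0.011 -0.027 crop [448. 383.]
0.014 -0.011 0.0125 crop [537. 349.]
0.014 -0.011 0.027 crop [569. 337.]
0.014 0.011 -0.0125 crop [450. 332.]
0.014 0.011 -0.027 crop [417. 344.]
0.014 0.011 0.0125 crop [505. 311.]
0.014 0.011 0.027 crop [537. 299.]
0.01 -0.011 -0.0125 crop [482. 364.]
0.01 -0.011 -0.027 crop [449. 376.]
0.01 -0.011 0.0125 crop [538. 342.]
0.01 -0.011 0.027 crop [571. 330.]
0.01 0.011 -0.0125 crop [451. 325.]
0.01 0.011 -0.027 crop [418. 337.]
0.01 0.011 0.0125 crop [507. 304.]
0.01 0.011 0.027 crop [539. 292.]
0.018 -0.011 -0.0125 crop [479. 378.]
0.018 -0.011 -0.027 crop [446. 390.]
0.018 -0.011 0.0125 crop [535. 356.]
0.018 -0.011 0.027 crop [567. 344.]
0.018 0.011 -0.0125 crop [448. 339.]
0.018 0.011 -0.027 crop [416. 351.]
0.018 0.011 0.0125 crop [504. 318.]
0.018 0.011 0.027 crop [536. 306.]
```

>>> move_arm --commands '[0.11,0,-0.06,0,0.11,0,0,0,0.11,0,0,0,0,0,0,0]'

```text
time: 5.62
eef_pos: [0.4411, -0.2009, 0.1067]
tcp_rot: [-0.578, -0.408, 0.578, -0.407]
contact_force: [-1.2, 0.2, -0.2]
opening: 0.28
```

>>> move_arm --commands '[0,0.08,0,0,0,0.08,0,0,0,0.08,0,0,0,0.08,0,0,0,0.08,0,0,0,0.08,0,0,0,0.08,0,0,0,0.08,0,0,0,0.08,0,0,0,0.08,0,0,0,0,0,0]'

```text
time: 7.0
eef_pos: [0.4604, -0.2079, 0.1071]
tcp_rot: [0.578, 0.407, -0.578, 0.408]
contact_force: [0.0, 0.6, 0.6]
opening: 0.284
```

```bash
python3 look.py 3
```

```text
t 7.0 p [ 0.4604 -0.2079  0.1071] R [[0.0, 0.942, -0.336], [-0.0, -0.336, -0.942], [-1.0, 0.0, -0.0]] F [0.04 0.58 0.57] open 0.2838346313645971 q [-0.63  0.08  2.09  0.    0.97  1.29]
turn deg to get +y along d 0.023759717284524095 or -y -179.97624028271548
shift units in (turned) tool axes [-0.078 -0.766 -0.002]
```

View pics/c3.png

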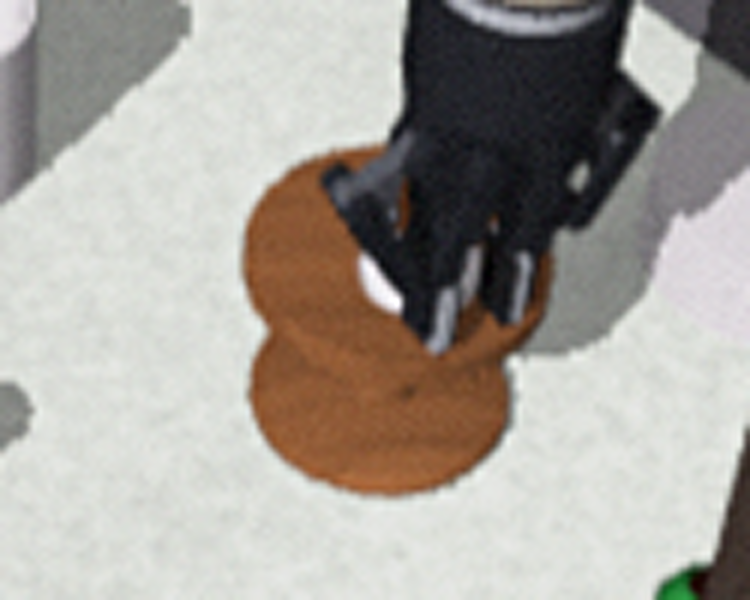

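The side view shows the foot sliding, with its left edge at crop x 370 → 358. The cup is upright and the stand hasn't moved. About 14 mm remain; I'll go 11 mm, then back off to measure.

>>> move_arm --commands '[0,0.08,0,0,0,0.08,0,0,0,0.08,0,0,0,0.08,0,0,0,0.08,0,0,0,0.04,0,0,0,0,0,0]'

```text
time: 7.92
eef_pos: [0.4707, -0.2115, 0.1071]
tcp_rot: [0.578, 0.407, -0.578, 0.408]
contact_force: [-0.2, 0.6, 0.7]
opening: 0.283
```

>>> move_arm --commands '[0,-0.2,0,0,0,-0.5,0,0,0,-0.5,0,0,-0.7,0,0,0,-0.8,0,0,0,-0.8,0,0,0,-0.8,0,0,0,-0.8,0,0,0,0,0,0.8,0,0,0,1,0,0,0,1,0,0,0,1,0,0,0,1,0,0,0,1,0,0,0,1,0,0,0,0,0]'

```text
time: 9.93
eef_pos: [0.385, -0.3631, 0.2062]
tcp_rot: [0.578, 0.406, -0.578, 0.408]
contact_force: [0.1, 0.3, -0.2]
opening: 0.281
```

```bash
cat > look2.py <<'E'
from meas import *
import sys
k=sys.argv[1]
plan([.4736,-.2125,.107],[.942,-.336])
for n in ("top","side"):
    im=ctrl.read_camera(n).copy(); cv2.imwrite(f"pics/{n}{k}.png",im[:,:,::-1])
    for s,b in {"top":{"R":(285,172,350,240),"L":(132,140,200,205)},"side":{"R":(260,155,330,230),"L":(85,228,170,318)}}[n].items():
      try:
        F,W=measure(n,im,b,f"m{k}_{n}_{s}")
        if n=="side": F=F[F[:,1]<({"R":182,"L":262}[s])]
        a=fit(n,F,.09,.062);c=fit(n,W,.096,.024)
        print(n,s,"plate",a,"foot",c,"foot-plate mm",((c[0]-a[0])*1000).round(1))
      except Exception as e: print(n,s,e)
o=[cv2.resize(cv2.imread(f'pics/m{k}_{n}_R.png'),(400,400)) for n in('top','side')]
cv2.imwrite(f'pics/mm{k}.png',np.hstack(o))
E
python3 look2.py 4
```

```text
t 9.925 p [ 0.385  -0.3631  0.2062] R [[0.001, 0.941, -0.338], [-0.002, -0.338, -0.941], [-1.0, 0.002, 0.001]] F [ 0.15  0.28 -0.19] open 0.2805552235482843 q [-0.95 -0.    1.97  0.    1.17  0.97]
turn deg to get +y along d -0.11183459207038703 or -y 179.88816540792962
shift units in (turned) tool axes [ 3.961  1.291 -6.873]
top R plate (array([ 0.50405684, -0.22378951]), np.float64(1.0), np.float64(0.001354452102682327)) foot (array([ 0.50112985, -0.22235136]), np.float64(0.6272727272727273), np.float64(0.0006816011661119894)) foot-plate mm [-2.9  1.4]
top L plate (array([0.59783846, 0.19390807]), np.float64(0.7380497131931166), np.float64(0.001244722510498289)) foot (array([0.6006967 , 0.19852815]), np.float64(0.5958904109589042), np.float64(0.0006094594794474365)) foot-plate mm [2.9 4.6]
side R plate (array([ 0.50320564, -0.2227913 ]), np.float64(0.9163346613545816), np.float64(0.0009032053356736378)) foot (array([ 0.49843519, -0.21934826]), np.float64(0.672645739910314), np.float64(0.0009776278431259356)) foot-plate mm [-4.8  3.4]
side L plate (array([0.59836742, 0.19725391]), np.float64(1.0), np.float64(0.0006145062193133344)) foot (array([0.59895462, 0.1984654 ]), np.float64(0.7464285714285714), np.float64(0.0010764113448239701)) foot-plate mm [0.6 1.2]
```

View pics/mm4.png

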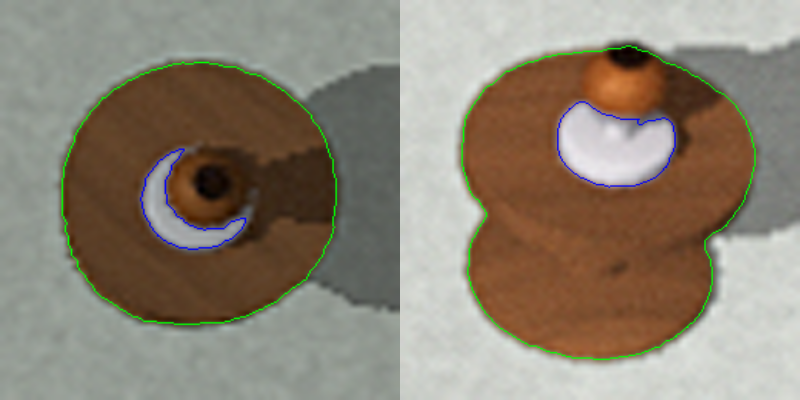

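View pics/top4.png

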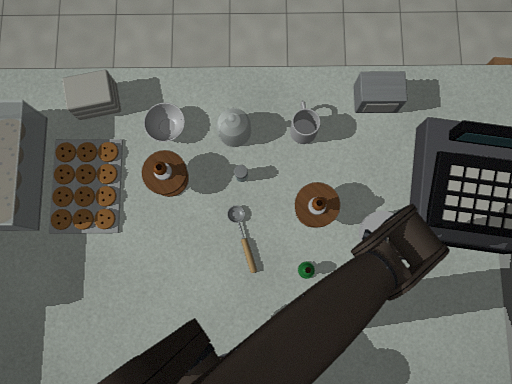

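Residual is about 3–5 mm, still short along the same push direction, and nothing else has moved. I'll refine it using only upper-rim points (the side facing away from the camera) and near-side foot points at the foot's lower edge.

```bash
cat > ref.py <<'E'
from meas import *
import sys
k=sys.argv[1]
import h
for n in ("top","side"):
    T=h._C[n]["camera_from_world"];cam=(-T[:3,:3].T@T[:3,3])[:2]
    im=cv2.imread(f"pics/{n}{k}.png")[:,:,::-1].copy()
    for s,b in {"top":{"R":(285,172,350,240),"L":(132,140,200,205)},"side":{"R":(260,155,330,230),"L":(85,228,170,318)}}[n].items():
        F,W=measure(n,im,b,"x",False)
        c0={"R":np.array([.504,-.223]),"L":np.array([.599,.197])}[s]
        away=(c0-cam)/np.linalg.norm(c0-cam)
        Q=np.array([ray(n,p,.09)[:2] for p in F]); F=F[(Q-c0)@away>.005]
        a=fit(n,F,.09,.062,.002)
        c=fit(n,W,.096,.024,.002)[0]
        Q=np.array([ray(n,p,.092)[:2] for p in W]); g=(Q-c)@away<-.006
        f=fit(n,W[g],.092,.024,.002)
        print(n,s,"plate",a[0].round(4),round(a[1],2),"foot",f[0].round(4),round(f[1],2),"off mm",((f[0]-a[0])*1000).round(1))
E
python3 ref.py 0; python3 ref.py 4
```

```text
top R plate [ 0.5039 -0.2238] 1.0 foot [ 0.484  -0.2173] 0.66 off mm [-19.9   6.5]
top L plate [0.5978 0.1938] 1.0 foot [0.602  0.1995] 0.62 off mm [4.2 5.7]
side R plate [ 0.5035 -0.2224] 0.98 foot [ 0.4828 -0.2164] 1.0 off mm [-20.7   6. ]
side L plate [0.5981 0.1968] 1.0 foot [0.602  0.1985] 1.0 off mm [3.8 1.8]
top R plate [ 0.5039 -0.2236] 1.0 foot [ 0.5019 -0.2226] 0.68 off mm [-1.9  1. ]
top L plate [0.5977 0.1937] 1.0 foot [0.6015 0.1994] 0.62 off mm [3.8 5.6]
side R plate [ 0.5034 -0.2224] 0.84 foot [ 0.5005 -0.2224] 1.0 off mm [-2.8  0. ]
side L plate [0.5981 0.1968] 1.0 foot [0.6015 0.1982] 1.0 off mm [3.4 1.4]
```

Independent check: triangulate the dark spot on top of each bun from both views.

```bash
cat > bun.py <<'E'
from h import *
import h,sys
k=sys.argv[1]
def rd(n,uv):
    T=h._C[n]["camera_from_world"];o=-T[:3,:3].T@T[:3,3];e=ray(n,uv,0)-o;return o,e/np.linalg.norm(e)
for s in "RL":
    O=[]
    for n in ("top","side"):
        x0,y0,x1,y1={"topR":(302,192,332,222),"topL":(150,155,176,182),"sideR":(290,150,322,188),"sideL":(108,236,140,262)}[n+s]
        im=cv2.imread(f"pics/{n}{k}.png")[y0:y1,x0:x1]
        hs=cv2.cvtColor(cv2.resize(im,None,fx=4,fy=4,interpolation=cv2.INTER_CUBIC),cv2.COLOR_BGR2HSV)
        m=(hs[...,2]<45).astype(np.uint8)
        N,l,st,c=cv2.connectedComponentsWithStats(m);i=1+np.argmax(st[1:,4])
        uv=(c[i]+.5)/4-.5+[x0,y0];O.append(rd(n,uv));print(s,n,uv.round(1),st[i,4],"xy at .145",ray(n,uv,.145)[:2].round(4))
    A=sum(np.eye(3)-np.outer(d,d) for o,d in O);b=sum((np.eye(3)-np.outer(d,d))@o for o,d in O)
    x=np.linalg.solve(A,b);print(s,"bun top",x.round(4),[round(float(np.linalg.norm(np.cross(x-o,d))),4) for o,d in O])
E
python3 bun.py 0;python3 bun.py 4
```

```text
R top [317.3 209.5] 482 xy at .145 [ 0.4828 -0.2181]
R side [304.3 170. ] 381 xy at .145 [ 0.4841 -0.2197]
R bun top [ 0.4827 -0.2178  0.1472] [0.0001, 0.0001]
L top [158.6 166.6] 471 xy at .145 [0.6003 0.1965]
L side [120.3 246.8] 734 xy at .145 [0.6025 0.1954]
L bun top [0.5999 0.1961 0.1481] [0.0003, 0.0003]
R top [319.2 202.5] 442 xy at .145 [ 0.501  -0.2237]
R side [299.7 165. ] 313 xy at .145 [ 0.5019 -0.2253]
R bun top [ 0.5007 -0.2234  0.1472] [0.0, 0.0]
L top [158.6 166.6] 438 xy at .145 [0.6003 0.1966]
L side [120.2 246.9] 669 xy at .145 [0.6024 0.1956]
L bun top [0.5999 0.1962 0.1479] [0.0004, 0.0004]
```

Bun triangulation gives cup_a ≈ (0.5007,-0.2234), with the bun top at z = 0.147 as it should be. The cup still needs about 4 mm, mostly +x, so the new final TCP is (0.4747,-0.212). I'll approach again from behind.

```bash
python3 - <<'E'
from h import *
u=np.array([.942,-.336]);a=np.array([.4747,-.212])-.022*u
plan([*a,.107],u)
E
```

```text
t 10.025 p [ 0.3854 -0.3615  0.2055] R [[0.001, 0.942, -0.336], [-0.001, -0.336, -0.942], [-1.0, 0.001, 0.0]] F [-0.11 -0.61 -0.15] open 0.2846189286907512 q [-0.95 -0.    1.97  0.    1.17  0.97]
turn deg to get +y along d -0.006101676186473399 or -y 179.99389832381354
shift units in (turned) tool axes [ 3.938  0.47  -6.834]
```

>>> move_arm --commands '[0,0.47,-0.9,0,0,0,-0.9,0,0,0,-0.9,0,0,0,-0.9,0,0,0,-0.9,0,0,0,-0.9,0,0,0,-0.9,0,0,0,-0.53,0,0,0,0,0,0.8,0,0,0,0.8,0,0,0,0.8,0,0,0,0.7,0,0,0,0.5,0,0,0,0.2,0,0,0,0,0,0,0]'

```text
time: 12.02
eef_pos: [0.4536, -0.2048, 0.1095]
tcp_rot: [-0.578, -0.408, 0.578, -0.407]
contact_force: [0.6, -0.6, 0.8]
opening: 0.282
```

```bash
python3 - <<'E'
from h import *
plan([.4747,-.212,.107],[.942,-.336])
E
```

```text
t 12.025 p [ 0.4536 -0.2048  0.1095] R [[-0.0, 0.942, -0.336], [0.0, -0.336, -0.942], [-1.0, -0.0, -0.0]] F [ 0.56 -0.64  0.76] open 0.2824081565161672 q [-0.63  0.06  2.11 -0.    0.98  1.28]
turn deg to get +y along d 0.02191366834333992 or -y -179.97808633165667
shift units in (turned) tool axes [ 0.1    0.891 -0.01 ]
```

>>> move_arm --commands '[0.1,0,0,0,0,0.1,0,0,0,0.1,0,0,0,0.1,0,0,0,0.1,0,0,0,0.08,0,0,0,0.08,0,0,0,0.08,0,0,0,0.07,0,0,0,0.07,0,0,0,0.06,0,0,0,0.05,0,0,0,0,0,0,0,0,0,0]'

```text
time: 13.78
eef_pos: [0.4746, -0.2121, 0.107]
tcp_rot: [0.578, 0.408, -0.578, 0.408]
contact_force: [-0.3, -0.2, -0.4]
opening: 0.283
```

>>> move_arm --commands '[0,-0.2,0,0,0,-0.5,0,0,0,-0.5,0,0,-0.7,0,0,0,-0.8,0,0,0,-0.8,0,0,0,-0.8,0,0,0,-0.8,0,0,0,0,0,0.8,0,0,0,1,0,0,0,1,0,0,0,1,0,0,0,1,0,0,0,1,0,0,0,1,0,0,0,0,0]'

```text
time: 15.78
eef_pos: [0.3891, -0.3638, 0.2062]
tcp_rot: [0.578, 0.406, -0.578, 0.408]
contact_force: [-0.1, 0.7, 0.2]
opening: 0.279
```

```bash
python3 look2.py 5; python3 ref.py 5; python3 bun.py 5
```

```text
t 15.775 p [ 0.3891 -0.3638  0.2062] R [[0.001, 0.941, -0.338], [-0.002, -0.338, -0.941], [-1.0, 0.002, 0.001]] F [-0.09  0.7   0.15] open 0.2788517382462375 q [-0.94  0.01  1.96  0.    1.17  0.97]
turn deg to get +y along d -0.11262825794100757 or -y 179.887371742059
shift units in (turned) tool axes [ 3.96   1.131 -6.842]
top R plate (array([ 0.50404806, -0.223761  ]), np.float64(1.0), np.float64(0.001341496676965064)) foot (array([ 0.50488059, -0.22306608]), np.float64(0.6283185840707964), np.float64(0.0006362205720505952)) foot-plate mm [0.8 0.7]
top L plate (array([0.59785558, 0.19392532]), np.float64(0.7380497131931166), np.float64(0.0012397707242508605)) foot (array([0.60064881, 0.19860726]), np.float64(0.593103448275862), np.float64(0.0006392468710242265)) foot-plate mm [2.8 4.7]
side R plate (array([ 0.50313339, -0.22265211]), np.float64(0.8412698412698413), np.float64(0.0007483091885747472)) foot (array([ 0.50231285, -0.22003593]), np.float64(0.6711711711711712), np.float64(0.0009926082535326468)) foot-plate mm [-0.8  2.6]
side L plate (array([0.59836628, 0.19724138]), np.float64(1.0), np.float64(0.0006100357540507458)) foot (array([0.59892258, 0.19848523]), np.float64(0.7445255474452555), np.float64(0.0010491690266924262)) foot-plate mm [0.6 1.2]
top R plate [ 0.5039 -0.2236] 1.0 foot [ 0.5055 -0.2234] 0.69 off mm [1.7 0.2]
top L plate [0.5978 0.1937] 1.0 foot [0.6014 0.1996] 0.62 off mm [3.7 5.8]
side R plate [ 0.5033 -0.2224] 0.8 foot [ 0.5045 -0.223 ] 1.0 off mm [ 1.1 -0.6]
side L plate [0.5981 0.1968] 1.0 foot [0.6014 0.1981] 1.0 off mm [3.4 1.3]
R top [319.5 201. ] 456 xy at .145 [ 0.505  -0.2244]
R side [298.7 164. ] 306 xy at .145 [ 0.5057 -0.2263]
R bun top [ 0.5045 -0.2242  0.1473] [0.0001, 0.0001]
L top [158.6 166.6] 436 xy at .145 [0.6002 0.1967]
L side [120.2 246.8] 683 xy at .145 [0.6024 0.1955]
L bun top [0.5997 0.1962 0.1482] [0.0003, 0.0003]
```

View pics/mm5.png

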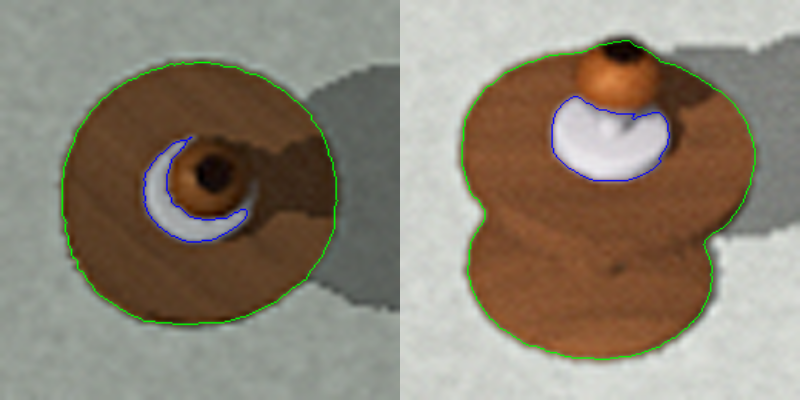

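View pics/side5.png

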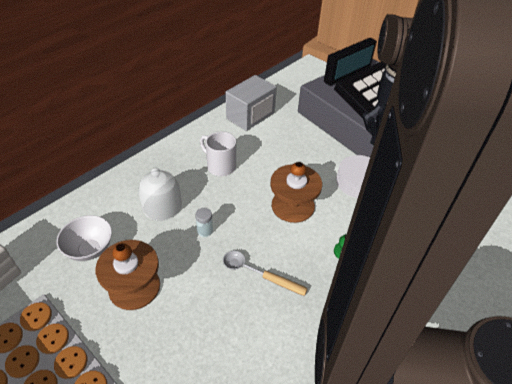

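The side and top views show cup_a upright and centred at about (298,168) in the side view. The stand hasn't moved and the arm is clear, so I'm handing in.

```bash
python3 - <<'E'
from plant import ctrl
print(ctrl.get_state()["time"],ctrl.sign_off())
E
```

```text
the job is handed in; nothing more can be done
15.875 None
```

I centred cup_a, the cup on the right-hand stand, and handed the job in at 15.9 s. It started about 23 mm off-centre. I slid it by its foot with two slightly opened fingertips in two slow pushes, the second a small correction of about 4 mm.

**Last checks:**
- **Centring:** The cup looks upright in the final pictures. The foot and bun measurements put it within about 1–3 mm of the stand's axis, averaging about 1 mm off.
- **Surroundings:** Both stands and cup_b measured the same as before to within about 0.5 mm. The shaker, spoon, mug, bowl and cover look unmoved by eye. In the last pictures the arm hid part of the saucers and the green cup.
- **Forces:** The force readings at the end of each move never rose above the sensor's noise of about 1 N.

**Where the checks disagreed:** For the foot's offset in y, the side view gave between −0.6 and +2.6 mm depending on the fitting method. The same methods put cup_b, which is already centred, 1–7 mm off. The true centring error for cup_a is therefore uncertain by a few millimetres.

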